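Level the balance, then set the weighing bottle on its pan

ROBOT

A 6-joint arm with a two-finger parallel gripper is mounted at the origin on a cart in front of the work surface, level with it; the furniture and walls round the work are solid. World frame = base frame: x ahead of the robot, y to its left, z up, the work surface at z = 0. Lengths are in m, angles in rad, forces in N, time in s.
With the tool pointing down it reaches from about 0.35 to 0.775 m from the base axis. Payload 7.3 kg.
Tool frame: the origin (TCP) lies at the centre of the arm's flange, where the gripper is bolted on; the fingertips stand 178 mm ahead of it and the grasp point (between the pads) lies 159 mm ahead of it; z points along the fingers, y is the line along which they close (so a half turn about z gives the same grasp; the last joint's range is limited). The gripper opens to 92 mm and grips with 3 to 60 N. Pads are 19 mm wide; open, the fingers measure 130 mm over their backs; the gripper's body (75 mm by 190 mm) begins 47 mm behind the grasp point.
Start: joints at [-1.383, 0.342, 1.524, -0, 1.275, -0.146], TCP at [0.172, -0.496, 0.405] pointing down, gripper open.
Joint ranges: [-2.53, 2.53], [-0.77, 2.02], [0.04, 2.7], [-1, 4.14], [0.28, 2.66], [-3.11, 3.11]. Speed limits (rad/s): [2.57, 2.57, 3.14, 3.14, 3.14, 3.14].

INTERFACE

Orientations are given as [roll, pitch, yaw] about the fixed x, y, z axes, in that order (R = Rz(yaw) Ry(pitch) Rx(roll)).
In Python, from cell import telemetry, vision, ticket gives the robot as it stands.
- The arm moves only by the shell command python3 -m crank 'ROWS' [FORCE]. ROWS is JSON, a list of rows, each a list of 5 numbers: the gripper command: -1 is shut, 1 is fully open, values between are in proportion, then the shift along the tool's x, y, z in mm, then the turn about the tool's z in rad. In form: [[fingers, dx, dy, dz, roll], ...]. A call has 1 to 12 rows; each row is the pose to reach, as a shift and turn from the pose commanded when the call began, along the tool's axes at that moment; what a row does not reach only later rows make up. A row lasts 1/12 s, in which the tool goes at most 41.7 mm and 7.16 degrees, less where a joint would pass 70% of its speed; a pose out of reach is approached as far as the arm can. A call with a gripper value outside its range is refused whole. The fingers move at their own pace and stop on an object; FORCE is the grip in N (left out, the last holds). Time passes only in rows, so rows that repeat a pose let the fingers close. It gives the time, the measured TCP pose, the force, the opening and the grip force at its end, in the units of the state.
- telemetry.observe(): the state, without advancing time (a new reading comes with each control period).
- vision.read_camera(name): name is "side" or "top" or "wrist"; returns (picture, depth): 420x560x3 uint8, red, green, blue; 420x560 float32, m along the optical axis (not along the pixel's ray), 0 where there is no reading.
- vision.get_calibration(name): a dict with "camera_matrix" (3x3 intrinsics, pixels), "rvec" (rotation vector, rad) and "tvec" (3), from world to camera coordinates, as OpenCV has them. Camera axes: x right, y down, z forward; pixel columns grow to the right and rows downward; lengths in m; the calibration is good to about 2 mm. The wrist camera is an equidistant fisheye: a pixel r from the principal point sees the ray r / f radians off the axis. A picture is of the moment at which its call begins: read the wrist's pose just before it. get_calibration takes no time and is no camera call; for the wrist camera it gives the pose at the moment of the call.
- ticket.hand_in(): hands the job in; it is judged then, once.
The state is a dict: "time": time; "qpos": joint angles; "qvel": joint speeds; "joint_efforts": joint torques, N m; "tool_pos": TCP position; "tool_rot": TCP orientation; "contact_force": force on the tool from outside, world axes, zero at the start; "torque": the same for the moment, N m; "opening": finger opening in m; "grip_force": force on a finger pad.
Only numpy, scipy, OpenCV 4.12 (cv2) and the standard library are available. Lean on these libraries where they do the work, as an engineer would, in place of code of your own. Each camera call takes 0.05 s, during which the arm holds its last target. There are 200 camera calls.

TASK

The small balance does not stand level. With a fingertip, roll the ribbed levelling wheel that peeps out of the slot at its right front corner (it cannot be pinched) until the bubble lies wholly inside the black ring of the bubble level, touching and pressing the wheel only as hard as it needs, so that the balance is never knocked or shoved. Only when it is level, set the weighing bottle with the white filling down gently, upright, in the middle of the weighing pan and let go, with the bubble still inside its ring at the end; leave the red-filled weighing bottle, the beaker and the tweezers where they are.

Things in the scene. Friction and masses are not known exactly. Their poses are not given: they have to be found in the camera images.
- balance: Flat laboratory balance, white cover on a grey shell, 190 mm deep (x), 140 mm wide (y), cover top 42 mm high, nothing on it over 50 mm; steel pan, display strip in front. Origin on the worktop under its middle; its front looks along its own -x (to the robot), +y is its left. It does not slide. Over 15 N of push on it, by the robot or by the bottle, is rough.
- wheel_mark (a point): Axis of the levelling wheel: black ribbed disc with white rim marks, 40 mm in diameter, 11 mm thick, axis upright, this point 17.5 mm above the worktop, 13 mm behind the front face, in a slot at the right front corner. It cannot be pinched: only 5 to 9 mm of the rim stand out in front. Its stud is bent, the wheel wobbles: as it turns, the rim in front comes and goes by 2 mm either way.
- rim_mark (a point): Mean foremost point of the rim, 20 mm in front of the axis; the rim itself stands up to 2 mm off it. Hard: touch it slowly (10 mm/s; faster knocks), press it to the rear (balance +x) by feel, drag sideways. It takes 3 N along the rim to turn: under 5 N of press the finger slips; 7 to 10 N is good and still loses a quarter of the way. Left (+y) moves the bubble right, and the reverse.
- bubble_mark (a point): Centre of the bubble (pale disc, 10 mm, on green) in the round level with a black bezel, 38 mm, at the left front of the balance's top. It moves only on a level line through the ring's centre, direction (-0.258, -0.966) in the balance's x, y; about 0.18 mm that way per mm that the rim goes left. At most 10.5 mm off centre.
- ring_mark (a point): Centre of the black ring drawn on the bubble level, inner diameter 15 mm: the 10 mm bubble is wholly inside while the centres are within 2.5 mm. 44 mm above the worktop, fixed to the balance; axes as the balance's.
- pan_mark (a point): Centre of the upper face of the steel weighing pan, 104 mm in diameter, 50 mm above the worktop. The pan rides on a spring and gives 1 mm for every 3 N, 4.5 mm at most; this point does not sink with it.
- weighing_bottle_white: The weighing bottle with the white filling: glass, round, body 40 mm in diameter up to 34 mm height, then a lid 43 mm in diameter with a small knob, 53 mm high in all, 60 g; to be grasped round the body. Origin at the centre of its underside, z up. It stands on the worktop at the right of the glass desiccator.
- weighing_bottle_red: The tall weighing bottle with the red filling, 36 mm in diameter, 64 mm high; origin at the centre of its underside. Leave it alone.
- beaker: Empty glass beaker, 55 mm in diameter, 70 mm high; origin at the centre of its underside. Leave it alone.
- desiccator_small: Glass desiccator with a blue-topped lid, fixed, 200 mm in diameter, 292 mm high, in the way between the weighing bottles and the balance: pass over it or well in front of it. Origin under its centre. Other tall things: centrifuges at y over 0.43, and at y under -0.15 beyond x = 0.52.
- tweezers: Steel tweezers lying on the worktop along their own y, 128 by 16 by 10 mm; origin at the middle of the underside. Leave them alone.
Not all that is in view belongs to the job. Leave any brown look-alike of the weighing_bottle_white alone.

How it is judged:
On the way, in this order (a step that is already met when the one before it is completed fails the run):
1. the balance is level: the bubble lies inside the ring (horizontal distance between bubble_mark and ring_mark below 0.0025 m), for 0.3 s.
2. the white-filled weighing bottle stands on the pan (horizontal distance between weighing_bottle_white and pan_mark below 0.02 m and contact force between weighing_bottle_white and balance above 0.1 N), for 0.2 s.
At the end, for the whole second after the job is handed in: The bubble's centre is within 2.5 mm of the ring's centre, and the white-filled weighing bottle stands upright (within 0.1 rad) and at rest on the pan, released, its centre within 20 mm of the pan's centre (horizontal distance between bubble_mark and ring_mark below 0.0025 m and horizontal distance between weighing_bottle_white and pan_mark below 0.02 m and z of weighing_bottle_white in the frame of pan_mark between -0.004 and 0.004 m and angle between weighing_bottle_white's own z axis and vertical below 0.1 rad and linear speed of weighing_bottle_white below 0.02 m/s); the robot touches nothing.
It fails at once if the robot pushes on the balance with more than 15 N (contact force between any of the arm, the fingers and balance above 15 N).
It fails at once if the weighing bottle is set down on the balance with more than 15 N (contact force between weighing_bottle_white and balance above 15 N).
It fails at once if the weighing bottle is tipped by more than 0.5 rad (angle between weighing_bottle_white's own z axis and vertical above 0.5 rad).
It fails at once if the red-filled weighing bottle, the beaker or the tweezers are moved by more than 10 mm (distance of any of weighing_bottle_red, beaker, tweezers from where it was at the start of the episode above 0.01 m).
It also fails if it takes over 72 s, if anything falls off the work surface, if the arm or the gripper's body presses on something with over 40 N, if the wrist force passes 120 N, or if a joint passes its speed limit or range.

## Working session

There is one attempt and no reset: what is moved stays moved. The work goes in short steps, Python scripts to look and compute and a shell command to move; the robot and the scene stay as the last step left them, time stands still between calls to the robot, and variables do not carry over. Pictures are saved under pics/ and viewed, at most 10 in all, crops included, and the job is handed in when it is done.

```bash
ls; mkdir -p pics
cat > h.py <<'E'
import numpy as np,cv2
from cell import telemetry,vision
def snap(n,f):
    im,d=vision.read_camera(n); cv2.imwrite(f'pics/{f}.png',im[:,:,::-1]); np.save(f'pics/{f}.npy',d); return im,d
def cal(n):
    c=vision.get_calibration(n); K=np.array(c['camera_matrix'],float); R=cv2.Rodrigues(np.array(c['rvec'],float))[0]; t=np.array(c['tvec'],float).ravel(); return K,R,t
def ray(c,u,v,fish=False):
    K,R,t=c; x=(u-K[0,2])/K[0,0]; y=(v-K[1,2])/K[1,1]
    if fish:
        r=np.hypot(x,y)+1e-12; d=np.array([x/r*np.sin(r),y/r*np.sin(r),np.cos(r)])
    else: d=np.array([x,y,1.])
    return -R.T@t, R.T@d
def onz(c,u,v,z,fish=False):
    o,d=ray(c,u,v,fish); return o+d*(z-o[2])/d[2]
def pt(c,u,v,dep):
    o,d=ray(c,u,v); return o+d*dep
E
python3 - <<'E'
from h import *
for n in('top','side'):
    snap(n,n+'0'); K,R,t=cal(n); print(n,K.round(1).tolist(),(-R.T@t).round(3),R.round(3).tolist())
s=telemetry.observe(); print(s)
E
```

```text
pics
top [[444.6, 0.0, 283.0], [0.0, 444.6, 212.6], [0.0, 0.0, 1.0]] [0.486 0.145 0.912] [[0.0, -1.0, -0.006], [-0.998, -0.0, -0.06], [0.06, 0.006, -0.998]]
side [[400.8, 0.0, 280.9], [0.0, 400.8, 208.0], [0.0, 0.0, 1.0]] [0.129 0.489 0.797] [[-0.683, -0.731, -0.005], [-0.58, 0.546, -0.605], [0.445, -0.41, -0.796]]
{'time': 0.1, 'qpos': array([-1.38302952e+00,  3.42635757e-01,  1.52489729e+00,  9.31717702e-06,
        1.27540803e+00, -1.46011563e-01]), 'qvel': array([-0.00095392, -0.00096028, -0.00484169,  0.00065486,  0.00141546,
        0.00011457]), 'joint_efforts': array([ 1.94572960e-03, -4.32005703e+01, -2.44694549e+01,  7.19447667e-02,
        5.26295300e-02, -3.39239284e-05]), 'tool_pos': array([ 0.17199239, -0.49590396,  0.40413172]), 'tool_rot': array([-3.14025988e+00, -2.05001561e-04,  3.33775514e-01]), 'contact_force': array([0.54500784, 0.56708294, 0.23053164]), 'torque': array([-0.00931743,  0.04664854,  0.04446682]), 'grip_force': 0.0, 'opening': 0.0918731972979648}
```

View pics/top0.png

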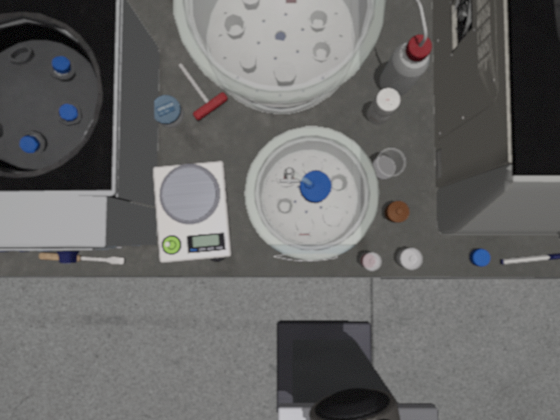

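View pics/side0.png

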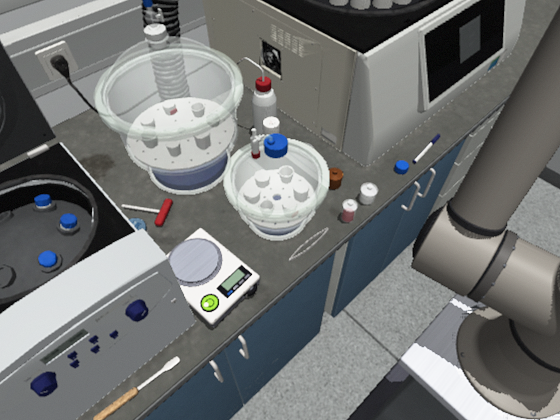

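The top view shows the balance (corners about (154,167), (223,162), (230,257), (160,262)), with the bubble level at (171,245) and the wheel at about (217,259). The red bottle is at (372,261), white at (411,259), brown look-alike at (398,211), beaker at (389,163) and tweezers at (295,258). The side view agrees: white at (369,192), red at (348,210).

```bash
cat > m.py <<'E'
from h import *
im=cv2.imread('pics/top0.png'); d=np.load('pics/top0.npy'); c=cal('top')
hsv=cv2.cvtColor(im,cv2.COLOR_BGR2HSV)
roi=np.zeros(im.shape[:2],np.uint8); roi[155:270,148:238]=255
g=cv2.cvtColor(im,cv2.COLOR_BGR2GRAY)
hgt=np.zeros_like(d)
K,R,t=c
vv,uu=np.mgrid[:420,:560]; P=(np.stack([(uu-K[0,2])/K[0,0],(vv-K[1,2])/K[1,1],np.ones_like(d)],-1)*d[...,None]-t)@R
m=((roi>0)&(P[...,2]>.03)&(P[...,2]<.06)).astype(np.uint8)
cs=max(cv2.findContours(m,cv2.RETR_EXTERNAL,cv2.CHAIN_APPROX_NONE)[0],key=cv2.contourArea)
r=cv2.minAreaRect(cs); print('rect',r); 
b=cv2.boxPoints(r); W=np.array([onz(c,u,v,.042) for u,v in b]); print(W.round(4)); 
print('mean',W.mean(0),'sides',[np.linalg.norm(W[i]-W[i-1]).round(4) for i in range(4)])
e=[W[i]-W[i-1] for i in range(4)]; L=max(e,key=lambda a:a[0]); print('yaw',np.arctan2(L[1],L[0]))
# pan by height
pm=((roi>0)&(P[...,2]>.0465)).astype(np.uint8)
cs=max(cv2.findContours(pm,cv2.RETR_EXTERNAL,cv2.CHAIN_APPROX_NONE)[0],key=cv2.contourArea)
q=cv2.minEnclosingCircle(cs); print('pan',q,onz(c,*q[0],.05))
print('heights',P[190,190],P[240,200])
# bottles
for n,(u,v) in dict(white=(411,259),red=(372,261),brown=(398,211)).items():
    w=P[v-14:v+15,u-14:u+15].reshape(-1,3); k=w[:,2]>.025; print(n,k.sum(),w[k].mean(0).round(4),w[k].max(0).round(4),w[k].min(0).round(4))
cv2.imwrite('pics/crop.png',np.hstack([cv2.resize(im[225:270,150:240],None,fx=5,fy=5,interpolation=2)[:, :400],cv2.resize(im[235:280,355:435],None,fx=5,fy=5,interpolation=2)]))
E
python3 m.py
```

```text
rect ((187.73480224609375, 205.88424682617188), (107.8017807006836, 77.0406494140625), 85.13549041748047)
[[0.6511 0.4243 0.042 ]
 [0.6641 0.2723 0.042 ]
 [0.4524 0.2526 0.042 ]
 [0.4396 0.4024 0.042 ]]
mean [0.55179142 0.33791522 0.042     ] sides [np.float64(0.2127), np.float64(0.1525), np.float64(0.2126), np.float64(0.1503)]
yaw 0.10314935203571621
pan ((186.85110473632812, 193.06637573242188), 28.279870986938477) [0.57548166 0.33812012 0.05      ]
heights [0.58110738 0.33130543 0.05343664] [0.48414219 0.31236207 0.0449527 ]
white 405 [ 0.4491 -0.0946  0.0495] [0.4859 0.1453 0.9119] [ 0.4279 -0.118   0.0256]
red 303 [ 0.445  -0.0143  0.0706] [0.4859 0.1453 0.9119] [ 0.4266 -0.0362  0.0253]
brown 397 [ 0.5397 -0.0698  0.054 ] [0.5608 0.1453 0.9119] [ 0.4859 -0.0945  0.0258]
```

View pics/crop.png

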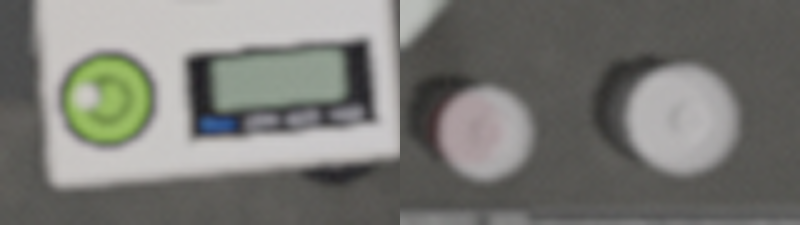

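The crop shows the bubble at (88,97) left of the level's centre (108,98), about 4 px or 8 mm. So the rim must go left, which moves the bubble right. The wheel rim is at about (337,173), and the white bottle's lid circle is centred at (683,118). Next I'll take more exact measurements.

```bash
cat > m2.py <<'E'
from h import *
def bubble(im,c,fish=False,roi=None,v=1):
    hsv=cv2.cvtColor(im,cv2.COLOR_BGR2HSV); m=cv2.inRange(hsv,(30,90,60),(50,255,255))
    if roi: 
        z=np.zeros_like(m); a,b,cc,dd=roi; z[a:b,cc:dd]=m[a:b,cc:dd]; m=z
    k=max(cv2.findContours(m,cv2.RETR_EXTERNAL,cv2.CHAIN_APPROX_NONE)[0],key=cv2.contourArea)
    k=cv2.convexHull(k); e=cv2.fitEllipse(k); disc=cv2.drawContours(np.zeros_like(m),[k],-1,255,-1)
    disc=cv2.erode(disc,np.ones((3,3)))
    s=hsv[...,1].astype(float); ok=disc>0; md=np.median(s[ok]); w=np.clip(md*.85-s,0,None)*ok*(hsv[...,2]>150)
    vv,uu=np.mgrid[:m.shape[0],:m.shape[1]]; p=(uu*w).sum()/w.sum(),(vv*w).sum()/w.sum()
    return e,p
if __name__=='__main__':
    for n,roi in(('top',(225,265,155,195)),('side',(285,320,190,230))):
        im=cv2.imread(f'pics/{n}0.png'); c=cal(n); e,p=bubble(im,c,roi=roi)
        r=onz(c,*e[0],.044); b=onz(c,*p,.044); print(n,e,p,'ring',r.round(4),'bub-ring mm',((b-r)*1000).round(1))
    im=cv2.imread('pics/top0.png'); c=cal('top'); g=cv2.cvtColor(im,cv2.COLOR_BGR2GRAY)
    def comp(x0,x1,y0,y1,th):
        m=np.zeros_like(g); m[y0:y1,x0:x1]=(g[y0:y1,x0:x1]>th)*255
        return cv2.convexHull(max(cv2.findContours(m,cv2.RETR_EXTERNAL,cv2.CHAIN_APPROX_NONE)[0],key=cv2.contourArea))
    h=comp(140,240,155,270,150); r=cv2.minAreaRect(h); W=np.array([onz(c,u,v,.042) for u,v in cv2.boxPoints(r)])
    print(W.round(4),W.mean(0),[np.linalg.norm(W[i]-W[i-1]).round(4) for i in range(4)])
    L=max([W[i]-W[i-1] for i in range(4)],key=lambda a:a[0]); print('yaw',np.arctan2(L[1],L[0]))
    for n,(u,v),z in(('white',(411,259),.045),('red',(372,261),.055)):
        h=comp(u-16,u+17,v-16,v+17,120); q=cv2.minEnclosingCircle(h); a=onz(c,*q[0],z); print(n,q,a,'dia',2*q[1]*(.912-z)/444.6)
    m=np.zeros_like(g); m[259:266,205:232]=(g[259:266,205:232]<55)*255
    ys,xs=np.nonzero(m); print('wheel px',xs.min(),xs.max(),xs.mean(),ys.max(), onz(c,xs.mean(),ys.max(),.0175))
E
python3 m2.py
```

```text
top ((170.99937438964844, 244.4039306640625), (16.55004119873047, 16.957780838012695), 31.28961181640625) (np.float64(166.97540342298288), np.float64(243.7774816625917)) ring [0.4755 0.3691 0.044 ] bub-ring mm [1.2 7.9 0. ]
side ((209.28077697753906, 302.32965087890625), (15.259982109069824, 17.375185012817383), 58.13505172729492) (np.float64(205.7511080614951), np.float64(304.1590045064259)) ring [0.4743 0.3677 0.044 ] bub-ring mm [1.7 7.5 0. ]
[[0.6288 0.4105 0.042 ]
 [0.6406 0.2708 0.042 ]
 [0.453  0.2535 0.042 ]
 [0.4413 0.3914 0.042 ]] [0.54095679 0.33154997 0.042     ] [np.float64(0.1885), np.float64(0.1402), np.float64(0.1884), np.float64(0.1383)]
yaw 0.10178031867479845
white ((410.8409118652344, 258.4602355957031), 11.2543306350708) [ 0.44863152 -0.09716552  0.045     ] dia 0.043893408279830785
red ((371.81817626953125, 261.18182373046875), 9.25765609741211) [ 0.44381458 -0.01964121  0.055     ] dia 0.035689659358894184
wheel px 213 222 217.04761904761904 261 [0.44209396 0.28295669 0.0175    ]
```

```bash
cat > go.py <<'E'
import sys
from h import *
from scipy.spatial.transform import Rotation as Ro
s=telemetry.observe(); x,y,z,yaw=map(float,sys.argv[1:5])
R=Ro.from_euler('xyz',s['tool_rot']).as_matrix(); d=R.T@(np.array([x,y,z])-s['tool_pos'])*1000
print('shift',d.round(1),'roll',round(s['tool_rot'][2]-yaw,3),'len',np.linalg.norm(d).round(),'F',s['contact_force'].round(2),'p',s['tool_pos'].round(4),s['tool_rot'].round(3),'t',s['time'])
E
python3 go.py .40 -.13 .50 .09
```

```text
shift [ 335.3 -271.1  -95.4] roll 0.244 len 442.0 F [0.55 0.57 0.23] p [ 0.172  -0.4959  0.4041] [-3.14  -0.     0.334] t 0.1
```

```bash
python3 -m crank '[[-1,30,-24,-9,0.1],[-1,335,-271,-95,0.244],[-1,335,-271,-95,0.244],[-1,335,-271,-95,0.244],[-1,335,-271,-95,0.244],[-1,335,-271,-95,0.244],[-1,335,-271,-95,0.244],[-1,335,-271,-95,0.244],[-1,335,-271,-95,0.244],[-1,335,-271,-95,0.244],[-1,335,-271,-95,0.244],[-1,335,-271,-95,0.244]]' 30; python3 go.py .40 .283 .50 .09
```

```text
time: 1.1
tool_pos: [0.4013, -0.1266, 0.5007]
tool_rot: [-3.141, -0.003, 0.095]
contact_force: [-0.9, 0.2, -0.3]
opening: 0.016
grip_force: 0.0
shift [  37.5 -407.9    1. ] roll 0.005 len 410.0 F [-0.87  0.17 -0.33] p [ 0.4013 -0.1266  0.5007] [-3.141e+00 -3.000e-03  9.500e-02] t 1.1
```

```bash
python3 -m crank '[[-1,37,-408,0,0.005],[-1,37,-408,0,0.005],[-1,37,-408,0,0.005],[-1,37,-408,0,0.005],[-1,37,-408,0,0.005],[-1,37,-408,0,0.005],[-1,37,-408,0,0.005],[-1,37,-408,0,0.005],[-1,37,-408,0,0.005],[-1,37,-408,0,0.005],[-1,37,-408,0,0.005],[-1,37,-408,0,0.005]]'; python3 go.py .40 .275 .188 .09
python3 - <<'E'
from h import *
im,d=snap('wrist','w1'); c=cal('wrist'); print(c)
E
```

```text
time: 2.1
tool_pos: [0.3999, 0.2805, 0.4987]
tool_rot: [3.14, 0.002, 0.088]
contact_force: [0.1, -1.2, -1.3]
opening: -0.0
grip_force: 0.0
shift [2.000e-01 5.100e+00 3.107e+02] roll -0.002 len 311.0 F [ 0.12 -1.24 -1.3 ] p [0.3999 0.2805 0.4987] [3.14e+00 2.00e-03 8.80e-02] t 2.1
(array([[325.1922621 ,   0.        , 284.60940123],
       [  0.        , 325.1922621 , 208.65135617],
       [  0.        ,   0.        ,   1.        ]]), array([[ 0.08531589, -0.99635227,  0.00183311],
       [-0.96619585, -0.08228413,  0.24432539],
       [-0.24328333, -0.02261598, -0.96969157]]), array([0.24281024, 0.35616018, 0.58303218]))
```

View pics/w1.png

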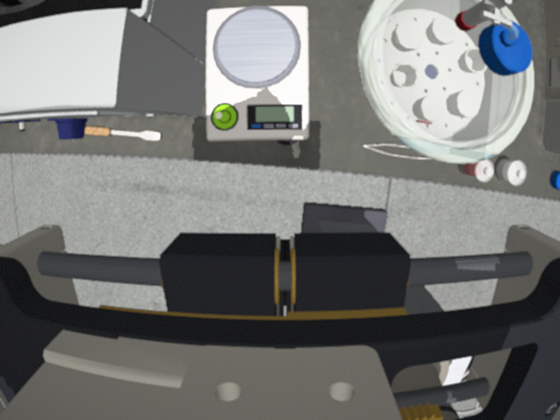

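The wrist view shows the closed fingers at (285,270), the level at (224,117) and the wheel peeping out at about (288,140). I'll check the wheel's y from that and then descend.

```bash
python3 - <<'E'
from h import *
c=cal('wrist')
for p,z in(((288,141),.0175),((224,117),.044),((257,47),.05),((208,139),.042),((309,139),.042)): print(p,onz(c,*p,z,True).round(4))
E
python3 -m crank '[[-1,0,11,311,-0.002],[-1,0,11,311,-0.002],[-1,0,11,311,-0.002],[-1,0,11,311,-0.002],[-1,0,11,311,-0.002],[-1,0,11,311,-0.002],[-1,0,11,311,-0.002],[-1,0,11,311,-0.002],[-1,0,11,311,-0.002],[-1,0,11,311,-0.002],[-1,0,11,311,-0.002],[-1,0,11,311,-0.002]]'; python3 go.py .428 .268 .188 .09;python3 - <<'E'
from h import *
snap('wrist','w2')
E
```

```text
(288, 141) [0.4479 0.2773 0.0175]
(224, 117) [0.475  0.3655 0.044 ]
(257, 47) [0.5717 0.3289 0.05  ]
(208, 139) [0.444 0.386 0.042]
(309, 139) [0.4541 0.25   0.042 ]
time: 3.15
tool_pos: [0.4019, 0.2684, 0.1907]
tool_rot: [-3.14, -0.004, 0.086]
contact_force: [0.2, -0.3, 0.5]
opening: 0.0005
grip_force: 0.0
shift [26.   2.6  2.8] roll -0.004 len 26.0 F [ 0.23 -0.26  0.46] p [0.4019 0.2684 0.1907] [-3.14  -0.004  0.086] t 3.15
```

View pics/w2.png

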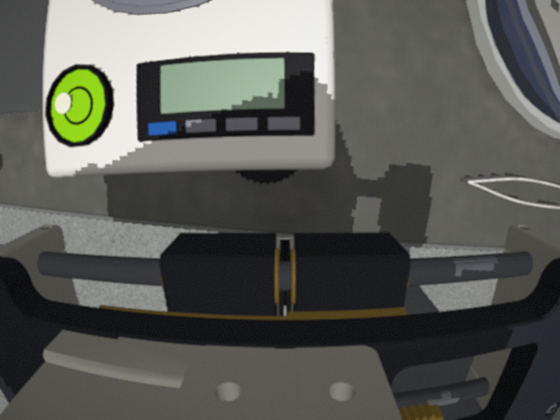

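```bash
python3 - <<'E'
from h import *
c=cal('wrist'); im=cv2.imread('pics/w2.png')
for p,z in(((266,180),.0175),((333,166),.042),((47,174),.042)): print(p,onz(c,*p,z,True).round(4))
E
python3 go.py .426 .266 .188 .09
```

```text
(266, 180) [0.4427 0.2805 0.0175]
(333, 166) [0.4546 0.2534 0.042 ]
(47, 174) [0.4429 0.3871 0.042 ]
shift [24.   4.6  2.7] roll -0.004 len 25.0 F [-0.96  0.    0.73] p [0.4017 0.2685 0.1906] [-3.14  -0.004  0.086] t 3.2
```

```bash
python3 -m crank '[[-1,4,0,1,0],[-1,8,1,2,-0.004],[-1,12,2,2,-0.004],[-1,16,2,2,-0.004],[-1,20,2,2,-0.004],[-1,22,2,2,-0.004],[-1,23,2,2,-0.004],[-1,23,2,2,-0.004]]'; python3 -m crank '[[-1,0.8,0,0,0],[-1,1.6,0,0,0],[-1,2.4,0,0,0],[-1,2.4,0,0,0]]'; python3 -m crank '[[-1,0.8,0,0,0],[-1,1.6,0,0,0],[-1,1.6,0,0,0]]'
```

```text
time: 3.87
tool_pos: [0.4242, 0.2685, 0.1866]
tool_rot: [3.141, 0.0, 0.091]
contact_force: [-0.7, 0.4, -0.0]
opening: 0.0009
grip_force: 0.0
time: 4.2
tool_pos: [0.4265, 0.2688, 0.1867]
tool_rot: [3.142, -0.0, 0.091]
contact_force: [0.3, -0.4, 0.7]
opening: 0.0005
grip_force: 0.0
time: 4.45
tool_pos: [0.4282, 0.2689, 0.1867]
tool_rot: [-3.142, -0.0, 0.091]
contact_force: [0.9, 0.0, -0.7]
opening: 0.0005
grip_force: 0.0
```

Front of the finger is at about 0.4377 with no contact yet. I'll continue in steps of about 1 mm.

```bash
python3 -m crank '[[-1,0.7,0,0,0],[-1,1.3,0,0,0],[-1,1.3,0,0,0]]'|sed -n '2p;4p';  python3 -m crank '[[-1,0.7,0,0,0],[-1,1.3,0,0,0],[-1,1.3,0,0,0]]'|sed -n '2p;4p'
```

```text
tool_pos: [0.4294, 0.269, 0.1867]
contact_force: [0.0, 0.0, 0.8]
tool_pos: [0.4307, 0.2691, 0.1867]
contact_force: [0.4, -0.2, -0.6]
```

```bash
python3 -m crank '[[-1,0.6,0,0,0],[-1,0.6,0,0,0]]'|sed -n '2p;4p'
```

```text
tool_pos: [0.4313, 0.2691, 0.1867]
contact_force: [-0.5, 0.1, -0.0]
```

```bash
python3 -m crank '[[-1,0.6,0,0,0],[-1,0.6,0,0,0]]'|sed -n '2p;4p'
```

```text
tool_pos: [0.4317, 0.2692, 0.1866]
contact_force: [-1.2, -0.7, 0.3]
```

```bash
python3 -m crank '[[-1,0.6,0,0,0],[-1,0.6,0,0,0]]'|sed -n '2p;4p'
```

```text
tool_pos: [0.432, 0.2692, 0.1866]
contact_force: [-2.0, 0.1, 1.8]
```

```bash
python3 -m crank '[[-1,0.6,0,0,0],[-1,0.6,0,0,0]]'|sed -n '2p;4p'
```

```text
tool_pos: [0.4323, 0.2693, 0.1866]
contact_force: [-5.0, -0.1, 3.7]
```

```bash
python3 -m crank '[[-1,0.6,0,0,0],[-1,0.6,0,0,0]]'|sed -n '2p;4p'
```

```text
tool_pos: [0.4325, 0.2693, 0.1865]
contact_force: [-6.3, 0.7, 4.8]
```

```bash
python3 -m crank '[[-1,0.5,0,0,0],[-1,0.5,0,0,0]]'|sed -n '2p;4p'
```

```text
tool_pos: [0.4327, 0.2693, 0.1865]
contact_force: [-8.3, 0.4, 5.9]
```

```bash
python3 -m crank '[[-1,0,-1,0,0],[-1,0,-2,0,0],[-1,0,-3,0,0],[-1,0,-4,0,0]]'|sed -n '2p;4p'
python3 - <<'E'
from h import *; from m2 import bubble
im,_=snap('wrist','w3'); c=cal('wrist'); e,p=bubble(im[:,:,::-1].copy(),c,roi=(20,200,0,160)); r=onz(c,*e[0],.044,True); b=onz(c,*p,.044,True); print(e,p,r.round(4),((b-r)*1000).round(2))
im=cv2.imread('pics/w2.png'); e,p=bubble(im,c,roi=(20,200,0,160)); r=onz(c,*e[0],.044,True); b=onz(c,*p,.044,True); print(e,p,((b-r)*1000).round(2)); print(telemetry.observe()['contact_force'])
E
```

```text
tool_pos: [0.4325, 0.2729, 0.1866]
contact_force: [-6.7, -3.2, 7.1]
((77.59291076660156, 170.53892517089844), (55.410160064697266, 75.63472747802734), 172.19656372070312) (np.float64(62.187919699400915), np.float64(167.15439279085325)) [0.4758 0.3663 0.044 ] [1.14 9.09 0.  ]
((77.85250091552734, 105.09996795654297), (54.36514663696289, 74.88672637939453), 10.962349891662598) (np.float64(62.63462249614792), np.float64(102.80428131190843)) [ 1.35  8.94 -0.  ]
[-7.39649079 -2.38031103  6.58670092]
```

```bash
python3 -m crank '[[-1,0.2,0,-0.5,0],[-1,0.2,-1,-1,0],[-1,0.2,-2,-1,0],[-1,0.2,-3,-1,0]]'|sed -n '2p;4p'; python3 -m crank '[[-1,0,-1,0,0],[-1,0,-2,0,0],[-1,0,-3,0,0]]'|sed -n '2p;4p'
cat > b.py <<'E'
from h import *; from m2 import bubble
im,_=snap('wrist','wb'); c=cal('wrist'); e,p=bubble(im[:,:,::-1].copy(),c,roi=(20,230,0,200)); r=onz(c,*e[0],.044,True); b=onz(c,*p,.044,True); s=telemetry.observe(); print(np.round(p,1),r.round(4),'bub',((b-r)*1000).round(2),'F',s['contact_force'].round(1),'p',s['tool_pos'].round(4),s['time'])
E
python3 b.py
```

```text
tool_pos: [0.4325, 0.2757, 0.1869]
contact_force: [-5.0, -2.8, 0.1]
tool_pos: [0.4325, 0.2788, 0.187]
contact_force: [-3.3, -1.6, -0.1]
[ 74.6 167.9] [0.4759 0.3664 0.044 ] bub [1.   7.98 0.  ] F [-4.3 -2.3 -1.4] p [0.4325 0.2789 0.187 ] 6.9667
```

```bash
python3 -m crank '[[-1,0.6,0,-0.3,0],[-1,1.1,0,-0.5,0],[-1,1.1,-1,-0.5,0],[-1,1.1,-2,-0.5,0],[-1,1.1,-3,-0.5,0]]'|sed -n '2p;4p'; python3 -m crank '[[-1,0,-1,0,0],[-1,0,-2,0,0],[-1,0,-3,0,0]]'|sed -n '2p;4p'; python3 b.py
```

```text
tool_pos: [0.4329, 0.2818, 0.1872]
contact_force: [-5.3, -4.0, -0.8]
tool_pos: [0.4327, 0.2848, 0.1872]
contact_force: [-4.7, -3.9, -1.3]
[ 87.5 169.1] [0.4759 0.3663 0.044 ] bub [0.74 6.7  0.  ] F [-6.5 -2.9 -1. ] p [0.4327 0.2849 0.1872] 7.6833
```

```bash
python3 -m crank '[[-1,0.5,0,-0.2,0],[-1,0.7,-1,-0.2,0],[-1,0.7,-2,-0.2,0],[-1,0.7,-3,-0.2,0],[-1,0.7,-4,-0.2,0]]'|sed -n '2p;4p'; python3 -m crank '[[-1,0,-1,0,0],[-1,0,-2,0,0],[-1,0,-3,0,0],[-1,0,-4,0,0]]'|sed -n '2p;4p'; python3 b.py
```

```text
tool_pos: [0.4328, 0.2888, 0.1873]
contact_force: [-6.1, -3.8, -0.6]
tool_pos: [0.4328, 0.2928, 0.1874]
contact_force: [-5.4, -3.0, -2.4]
[105.6 171.5] [0.4759 0.3665 0.044 ] bub [0.19 5.17 0.  ] F [-5.6 -2.5 -2. ] p [0.4328 0.293  0.1874] 8.4833
```

```bash
python3 -m crank '[[-1,-3,0,0,0],[-1,-6,0,0,0],[-1,-6,8,0,0],[-1,-6,16,0,0],[-1,-6,24,0,0],[-1,-6,24,0,0],[-1,-4.5,24,0,0],[-1,-3.7,24,0,0],[-1,-3,24,0,0],[-1,-3,24,0,0]]'|sed -n '2p;4p'; python3 -m crank '[[-1,0.7,0,0,0],[-1,0.7,0,0,0]]'|sed -n '2p;4p'
```

```text
tool_pos: [0.4333, 0.2695, 0.1884]
contact_force: [0.7, -0.3, -0.7]
tool_pos: [0.4338, 0.2695, 0.1883]
contact_force: [-0.3, 0.5, -0.5]
```

```bash
python3 -m crank '[[-1,0.7,0,0,0],[-1,0.7,0,0,0]]'|sed -n '2p;4p'
```

```text
tool_pos: [0.4341, 0.2695, 0.1883]
contact_force: [-2.8, 1.0, 1.0]
```

```bash
python3 -m crank '[[-1,0.6,0,0,0],[-1,0.6,0,0,0]]'|sed -n '2p;4p'
```

```text
tool_pos: [0.4344, 0.2695, 0.1882]
contact_force: [-5.5, 2.2, 2.5]
```

```bash
python3 -m crank '[[-1,0.5,0,-0.4,0],[-1,0.7,0,-0.8,0],[-1,0.7,-1,-0.8,0],[-1,0.7,-2,-0.8,0],[-1,0.7,-3,-0.8,0]]'|sed -n '2p;4p'; python3 -m crank '[[-1,0.3,-1,0,0],[-1,0.3,-2,0,0],[-1,0.3,-3,0,0]]'|sed -n '2p;4p'; python3 b.py
```

```text
tool_pos: [0.4346, 0.2719, 0.1885]
contact_force: [-4.5, -2.6, -1.4]
tool_pos: [0.4346, 0.2749, 0.1885]
contact_force: [-5.2, -3.8, 0.4]
[ 75.9 174.1] [0.4758 0.3665 0.044 ] bub [0.13 4.2  0.  ] F [-5.9 -3.3 -0.5] p [0.4346 0.275  0.1885] 10.5333
```

```bash
python3 -m crank '[[-1,0.5,0,-0.2,0],[-1,0.5,-1,-0.2,0],[-1,0.5,-2,-0.2,0],[-1,0.5,-3,-0.2,0],[-1,0.5,-4,-0.2,0],[-1,0.5,-5,-0.2,0]]'|sed -n '2p;4p'; python3 -m crank '[[-1,0.2,-1,0,0],[-1,0.2,-2,0,0],[-1,0.2,-3,0,0],[-1,0.2,-4,0,0],[-1,0.2,-5,0,0]]'|sed -n '2p;4p'; python3 b.py
```

```text
tool_pos: [0.4347, 0.2799, 0.1886]
contact_force: [-5.1, -4.3, -1.1]
tool_pos: [0.4344, 0.2848, 0.1887]
contact_force: [-5.4, -4.0, 0.8]
[ 96.7 175.2] [0.4759 0.3665 0.044 ] bub [-0.19  2.53  0.  ] F [-4.8 -3.4  0.2] p [0.4343 0.2849 0.1887] 11.5
```

```bash
python3 -m crank '[[-1,0.5,0,0,0],[-1,0.6,-1,0,0],[-1,0.6,-2,0,0],[-1,0.6,-3,0,0],[-1,0.6,-4,0,0]]'|sed -n '2p;4p'; python3 -m crank '[[-1,0.2,-1,0,0],[-1,0.2,-2,0,0],[-1,0.2,-3,0,0],[-1,0.2,-4,0,0],[-1,0.2,-5,0,0]]'|sed -n '2p;4p'; python3 b.py
```

```text
tool_pos: [0.4343, 0.2888, 0.1887]
contact_force: [-6.6, -3.9, 1.6]
tool_pos: [0.4341, 0.2938, 0.1887]
contact_force: [-6.0, -3.9, 1.6]
[117.6 176.7] [0.4759 0.3666 0.044 ] bub [-0.6   0.59  0.  ] F [-6.1 -4.1  2.1] p [0.4341 0.294  0.1887] 12.3833
```

```bash
python3 -m crank '[[-1,-3,0,0,0],[-1,-8,0,0,0],[-1,-20,0,-5,0],[-1,-35,0,-30,0],[-1,-35,0,-40,0],[-1,-35,0,-40,0]]'|sed -n '2p;4p'; python3 b.py
python3 - <<'E'
from h import *; from m2 import bubble
im=cv2.imread('pics/wb.png'); cv2.imwrite('pics/c2.png',cv2.resize(im[20:200,0:240],None,fx=3,fy=3,interpolation=2))
im,_=snap('top','t2'); c=cal('top'); e,p=bubble(im[:,:,::-1].copy(),c,roi=(225,265,155,195)); print(e,p,((onz(c,*p,.044)-onz(c,*e[0],.044))*1000).round(2))
E
python3 go.py .40 .22 .50 1.571
```

```text
tool_pos: [0.4012, 0.2921, 0.2318]
contact_force: [-0.6, 0.6, -0.4]
[157.9 106.9] [0.4753 0.3658 0.044 ] bub [ 0.01 -0.   -0.  ] F [ 0.7 -0.4 -1.7] p [0.4013 0.2919 0.2307] 12.9333
((170.97691345214844, 244.51629638671875), (16.53666114807129, 17.183685302734375), 0.48073235154151917) (np.float64(171.21413457469316), np.float64(244.57953637090324)) [-0.12 -0.47  0.  ]
shift [  -6.9   71.  -270.3] roll -1.48 len 280.0 F [-0.57 -0.    0.59] p [0.4013 0.2917 0.2298] [-3.141e+00 -3.000e-03  9.100e-02] t 12.9833
```

View pics/c2.png

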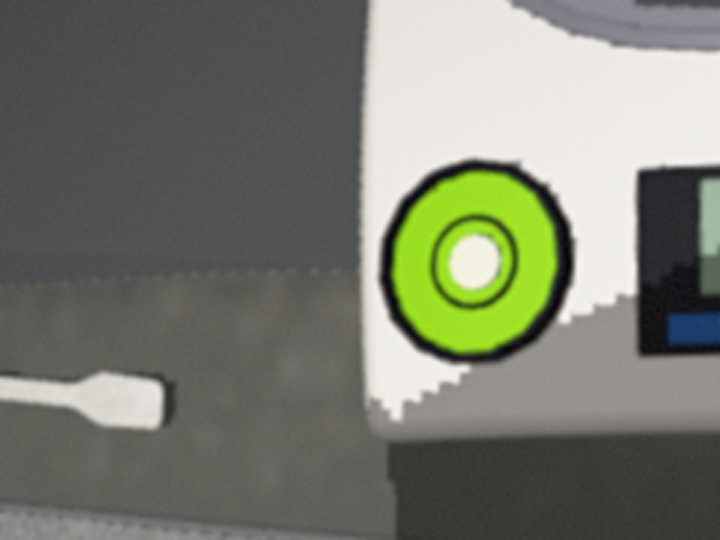

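The bubble (474,262) sits well inside the ring (475,262), so the balance is level. Next is the bottle.

```bash
python3 -m crank '[[-1,-7,20,-40,-0.12],[-1,-7,40,-80,-0.24],[-1,-7,71,-270,-1.48],[-1,-7,71,-270,-1.48],[-1,-7,71,-270,-1.48],[-1,-7,71,-270,-1.48],[-1,-7,71,-270,-1.48],[0.5,-7,71,-270,-1.48],[0.5,-7,71,-270,-1.48],[0.5,-7,71,-270,-1.48],[0.5,-7,71,-270,-1.48],[0.5,-7,71,-270,-1.48]]'|sed -n '2,5p'; python3 go.py .43 -.097 .47 1.571
```

```text
tool_pos: [0.4008, 0.2201, 0.4985]
tool_rot: [-3.141, 0.0, 1.576]
contact_force: [-1.1, -0.4, -0.1]
opening: 0.0297
shift [-317.2   27.4   28.6] roll 0.005 len 320.0 F [-1.08 -0.43 -0.1 ] p [0.4008 0.2201 0.4985] [-3.141  0.     1.576] t 13.9833
```

```bash
python3 -m crank '[[0.5,-317,27,0,0],[0.5,-317,27,0,0],[0.5,-317,27,0,0],[0.5,-317,27,0,0],[0.5,-317,27,0,0],[0.5,-317,27,0,0],[0.5,-317,27,0,0],[0.5,-317,27,28,0],[0.5,-317,27,100,0.005],[0.5,-317,27,100,0.005],[0.5,-317,27,100,0.005]]'|sed -n '2,5p'
python3 - <<'E'
from h import *
snap('wrist','w5')
E
python3 go.py .4486 -.0972 .26 1.571
```

```text
tool_pos: [0.4258, -0.0975, 0.3934]
tool_rot: [-3.131, -0.004, 1.564]
contact_force: [-0.6, 1.6, -0.6]
opening: 0.0689
shift [ -0.   22.7 136.7] roll -0.006 len 139.0 F [0.48 0.05 1.01] p [ 0.4267 -0.0974  0.3968] [-3.135e+00 -3.000e-03  1.565e+00] t 14.95
```

View pics/w5.png

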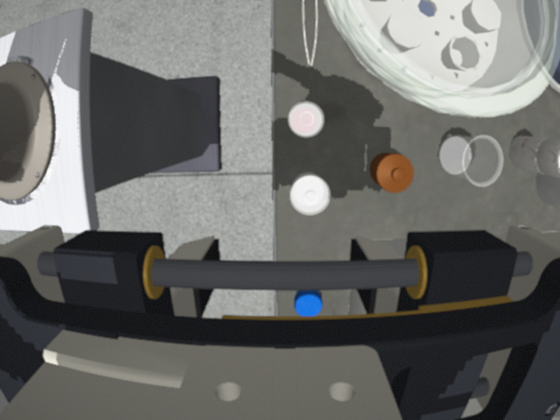

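The wrist view shows the white bottle's lid at (310,194), red at (306,119) and brown at (394,173), with the fingers open.

```bash
python3 - <<'E'
from h import *
c=cal('wrist'); im=cv2.imread('pics/w5.png'); g=cv2.cvtColor(im,cv2.COLOR_BGR2GRAY); m=np.zeros_like(g); m[165:220,284:340]=(g[165:220,284:340]>150)*255
k=max(cv2.findContours(m,cv2.RETR_EXTERNAL,cv2.CHAIN_APPROX_NONE)[0],key=cv2.contourArea); q=cv2.minEnclosingCircle(k); print(q,onz(c,*q[0],.044,True))
E
python3 go.py .4486 -.0972 .26 1.571
c=
python3 - <<'E'
import cv2
from h import *
from m2 import *
im=cv2.imread('pics/side0.png'); c=cal('side'); print('side lid',onz(c,369,188,.044), onz(c,348,206,.06))
E
```

```text
((309.5, 194.76666259765625), 20.272523880004883) [ 0.45094596 -0.10056437  0.044     ]
shift [ -0.   22.7 136.7] roll -0.006 len 139.0 F [0.48 0.05 1.01] p [ 0.4267 -0.0974  0.3968] [-3.135e+00 -3.000e-03  1.565e+00] t 14.95
side lid [ 0.44655353 -0.09796478  0.044     ] [ 0.43828671 -0.00772383  0.06      ]
```

```bash
python3 -m crank '[[0.5,-1,22,40,-0.006],[0.5,-1,22,80,-0.006],[0.5,-1,22,120,-0.006],[0.5,-1,22,140,-0.006],[0.5,-1,22,160,-0.006],[0.5,-1,22,180,-0.006],[0.5,-1,22,195,-0.006],[0.5,-1,22,205,-0.006],[0.5,-1,22,208,-0.006],[0.5,-1,22,208,-0.006],[0.5,-1,22,208,-0.006]]'|sed -n '2,5p';python3 go.py .449 -.0985 .182 1.571
```

```text
tool_pos: [0.45, -0.0982, 0.1926]
tool_rot: [3.139, 0.001, 1.572]
contact_force: [0.6, 0.4, 0.8]
opening: 0.0689
shift [-0.3 -1.1 10.6] roll 0.001 len 11.0 F [0.61 0.39 0.83] p [ 0.45   -0.0982  0.1926] [3.139e+00 1.000e-03 1.572e+00] t 15.8667
```

```bash
python3 -m crank '[[0.5,0,-1,5,0],[0.5,0,-1,10,0],[0.5,0,-1,10,0],[0.1,0,-1,10,0],[-0.1,0,-1,10,0],[-0.3,0,-1,10,0],[-0.3,0,-1,10,0],[-0.3,0,-1,10,0],[-0.3,0,-1,10,0]]' 10
```

```text
time: 16.62
tool_pos: [0.448, -0.0981, 0.1815]
tool_rot: [3.141, 0.0, 1.572]
contact_force: [1.0, -0.8, -0.4]
opening: 0.0416
grip_force: 10.0
```

```bash
python3 -m crank '[[-0.5,0,0,0,0],[-0.5,0,0,0,0],[-0.5,0,0,0,0]]' 12; python3 go.py .449 -.0985 .28 1.571
```

```text
time: 16.87
tool_pos: [0.448, -0.098, 0.1815]
tool_rot: [3.141, 0.0, 1.572]
contact_force: [0.3, 0.7, 2.1]
opening: 0.0414
grip_force: 12.0
shift [ -0.5   1.  -98.5] roll 0.001 len 99.0 F [0.3  0.73 2.14] p [ 0.448  -0.098   0.1815] [3.141 0.    1.572] t 16.8667
```

```bash
python3 -m crank '[[-0.5,0,0,-5,0],[-0.5,0,0,-15,0],[-0.5,0,0,-35,0],[-0.5,0,0,-65,0],[-0.5,0,0,-100,0],[-0.5,0,0,-140,0],[-0.5,0,0,-180,0],[-0.5,0,0,-220,0],[-0.5,0,0,-260,0],[-0.5,0,0,-300,0],[-0.5,0,0,-340,0],[-0.5,0,0,-350,0]]'|sed -n '2,6p'; python3 go.py .44 .33 .53 1.571
python3 - <<'E'
from h import *
im=cv2.imread('pics/t2.png'); c=cal('top'); hsv=cv2.cvtColor(im,cv2.COLOR_BGR2HSV); roi=np.zeros(im.shape[:2],np.uint8); roi[155:232,150:230]=255
m=((roi>0)&(hsv[...,1]>25)&(hsv[...,0]>105)&(hsv[...,0]<135)).astype(np.uint8); m=cv2.morphologyEx(m,cv2.MORPH_OPEN,np.ones((3,3)))
k=max(cv2.findContours(m,cv2.RETR_EXTERNAL,cv2.CHAIN_APPROX_NONE)[0],key=cv2.contourArea); q=cv2.minEnclosingCircle(k); print(q,onz(c,*q[0],.05),'dia',2*q[1]*.862/444.6)
E
```

```text
tool_pos: [0.4473, -0.0977, 0.5381]
tool_rot: [3.132, 0.004, 1.572]
contact_force: [-0.0, -0.3, -0.2]
opening: 0.0416
grip_force: 12.0
shift [427.7  -6.9   6.3] roll 0.001 len 428.0 F [-0.01 -0.25 -0.15] p [ 0.4473 -0.0977  0.5381] [3.132 0.004 1.572] t 17.8667Traceback (most recent call last):
  File "<stdin>", line 4, in <module>
ValueError: max() iterable argument is empty
```

```bash
python3 -m crank '[[-0.5,15,0,0,0],[-0.5,45,0,0,0],[-0.5,80,0,0,0],[-0.5,120,0,0,0],[-0.5,160,0,0,0],[-0.5,200,0,0,0],[-0.5,240,0,0,0],[-0.5,280,0,0,0],[-0.5,320,0,0,0],[-0.5,360,0,0,0],[-0.5,400,-5,0,0],[-0.5,428,-7,0,0]]'|sed -n '2,6p'
python3 - <<'E'
from h import *
im=cv2.imread('pics/t2.png'); c=cal('top'); hsv=cv2.cvtColor(im,cv2.COLOR_BGR2HSV); print(hsv[190,190],hsv[175,185],hsv[225,190],hsv[200,180])
g=cv2.GaussianBlur(im,(3,3),0); s=g[...,2]; m=np.zeros_like(s); m[158:232,150:230]=(s[158:232,150:230]<175)*255
m[:,:156]=0
r=cv2.HoughCircles(cv2.resize(cv2.cvtColor(im,cv2.COLOR_BGR2GRAY)[155:235,150:230],None,fx=4,fy=4),cv2.HOUGH_GRADIENT,1,400,param1=80,param2=15,minRadius=95,maxRadius=120)[0][0]
print(r/4, onz(c,150+r[0]/4,155+r[1]/4,.05),'dia',2*r[2]/4*.862/444.6)
E
python3 go.py .574 .335 .33 1.571
```

```text
tool_pos: [0.4392, 0.3329, 0.5311]
tool_rot: [-3.14, -0.0, 1.574]
contact_force: [0.2, -0.5, -1.4]
opening: 0.0416
grip_force: 12.0
[116  13 163] [120  11 160] [ 12   6 198] [120   9 162]
[39.875 38.875 29.85 ] [0.57389724 0.33219555 0.05      ] dia 0.11574764
shift [  1.7 135.1 200.9] roll 0.003 len 242.0 F [ 0.17 -0.5  -1.41] p [0.4392 0.3329 0.5311] [-3.14  -0.     1.574] t 18.8667
```

```bash
python3 -m crank '[[-0.5,0,15,0,0.003],[-0.5,0,45,0,0.003],[-0.5,0,80,20,0.003],[-0.5,1,110,50,0.003],[-0.5,1,130,80,0.003],[-0.5,1,135,120,0.003],[-0.5,1,135,160,0.003],[-0.5,1,135,195,0.003],[-0.5,1,135,225,0.003],[-0.5,1,135,250,0.003],[-0.5,1,135,265,0.003],[-0.5,1,135,270,0.003]]'|sed -n '2,6p'; python3 -m crank '[[-0.5,0,0,0,0],[-0.5,0,0,0,0],[-0.5,0,0,0,0]]'|sed -n '2,6p'
python3 - <<'E'
from h import *
im,_=snap('side','s3'); im2,_=snap('wrist','w6')
cv2.imwrite('pics/c3.png',np.hstack([cv2.resize(im[180:330,140:290],(400,400))[:,:,::-1],cv2.resize(im2,(400,300)).astype(np.uint8)[:,:,::-1] if 0 else cv2.copyMakeBorder(cv2.resize(im2,(400,300)),0,100,0,0,0)[:,:,::-1]]))
E
python3 go.py .574 .334 .2315 1.571
```

```text
tool_pos: [0.5745, 0.3306, 0.2577]
tool_rot: [-3.135, 0.003, 1.569]
contact_force: [0.5, -0.9, -1.7]
opening: 0.0414
grip_force: 12.0
tool_pos: [0.5759, 0.3313, 0.2632]
tool_rot: [3.139, -0.001, 1.569]
contact_force: [0.4, 0.0, -1.1]
opening: 0.0415
grip_force: 12.0
shift [ 2.7 -1.9 31.6] roll -0.002 len 32.0 F [ 0.51  0.59 -0.05] p [0.5758 0.3313 0.2631] [ 3.139e+00 -1.000e-03  1.569e+00] t 20.2167
```

View pics/c3.png

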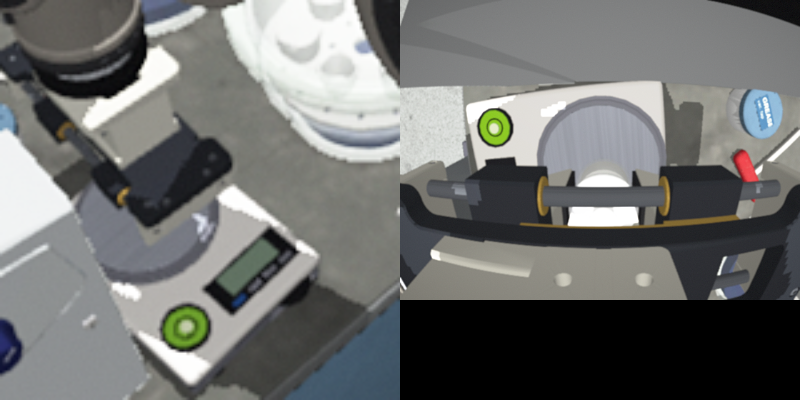

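The bottle is held upright over the pan and the bubble is still in its ring (side crop (186,327)). I'll lower it by feel.

```bash
python3 -m crank '[[-0.5,2,-1,5,0],[-0.5,2,-1,10,0],[-0.5,2,-1,15,0],[-0.5,2,-1,20,0],[-0.5,2,-1,24,0],[-0.5,2,-1,26,0],[-0.5,2,-1,26,0],[-0.5,2,-1,26,0]]'|sed -n '2,4p'; python3 -m crank '[[-0.5,0,0,0.8,0],[-0.5,0,0,1.6,0],[-0.5,0,0,2.4,0],[-0.5,0,0,2.4,0]]'|sed -n '2,4p'; python3 -m crank '[[-0.5,0,0,0.8,0],[-0.5,0,0,1.6,0],[-0.5,0,0,1.6,0]]'|sed -n '2,4p'
```

```text
tool_pos: [0.5745, 0.3331, 0.2352]
tool_rot: [-3.141, 0.0, 1.569]
contact_force: [-1.3, 0.2, -0.6]
tool_pos: [0.5745, 0.3331, 0.2329]
tool_rot: [-3.142, 0.0, 1.569]
contact_force: [-0.4, -0.2, -1.9]
tool_pos: [0.5745, 0.3331, 0.2313]
tool_rot: [3.141, -0.0, 1.569]
contact_force: [-0.5, 0.2, -0.2]
```

```bash
python3 -m crank '[[-0.5,0,0,0.8,0],[-0.5,0,0,0.8,0]]'|sed -n '2,4p'
```

```text
tool_pos: [0.5745, 0.3332, 0.2308]
tool_rot: [3.141, -0.0, 1.569]
contact_force: [-0.6, 0.4, 1.4]
```

```bash
python3 -m crank '[[-0.5,0,0,0.5,0],[-0.5,0,0,0.5,0],[-0.5,0,0,0.5,0]]'|sed -n '2,4p'
```

```text
tool_pos: [0.5746, 0.3332, 0.2304]
tool_rot: [3.141, -0.0, 1.569]
contact_force: [-0.7, 0.2, 2.1]
```

In contact at about 2–3 N. Release slowly, and lift once it is open.

```bash
python3 -m crank '[[-0.05,0,0,0,0],[0,0,0,0,0],[0.1,0,0,0,0],[0.3,0,0,0,0],[0.5,0,0,0,0],[0.5,0,0,0,0],[0.5,0,0,0,0]]'|sed -n '2,6p'; python3 -m crank '[[0.5,0,0,-5,0],[0.5,0,0,-15,0],[0.5,0,0,-30,0],[0.5,0,0,-60,0],[0.5,0,0,-100,0],[0.5,0,0,-140,0],[0.5,0,0,-180,0],[0.5,0,0,-220,0],[0.5,-100,0,-250,0],[0.5,-140,0,-260,0],[0.5,-140,0,-260,0]]'|sed -n '2,6p'
python3 - <<'E'
from h import *; from m2 import bubble
im,_=snap('top','t4'); im2,_=snap('side','s4'); c=cal('top'); e,p=bubble(im[:,:,::-1].copy(),c,roi=(225,265,155,195)); print(((onz(c,*p,.044)-onz(c,*e[0],.044))*1000).round(2))
cv2.imwrite('pics/c4.png',np.hstack([cv2.resize(im[150:270,140:260],(400,400),interpolation=2),cv2.resize(im2[180:330,140:290],(400,400),interpolation=2)])[:,:,::-1])
E
```

```text
tool_pos: [0.5745, 0.3331, 0.23]
tool_rot: [-3.141, 0.0, 1.569]
contact_force: [-0.1, 0.0, -0.2]
opening: 0.0682
grip_force: 0.0
tool_pos: [0.5733, 0.2121, 0.4868]
tool_rot: [3.139, -0.0, 1.571]
contact_force: [0.7, -0.1, -1.6]
opening: 0.0689
grip_force: 0.0
[-0.36 -0.53  0.  ]
```

View pics/c4.png

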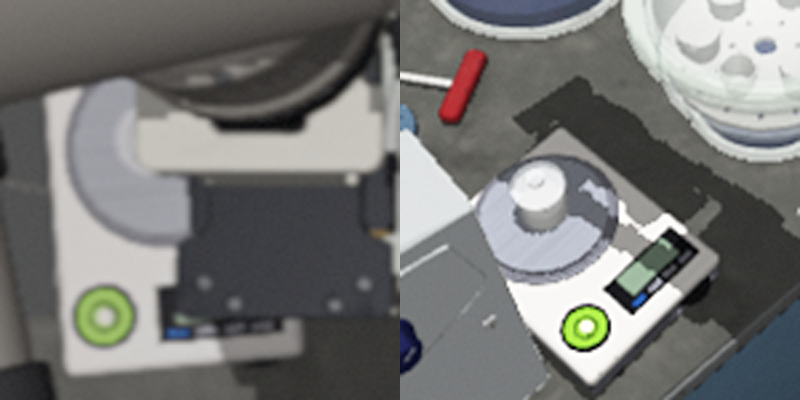

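The bottle stands upright, its base at (543,218) against a pan centre of about (547,218). The bubble is in the ring at (586,327), and the arm is clear.

```bash
python3 -c "
from cell import ticket; print(ticket.hand_in())"
```

```text
the job is handed in; nothing more can be done
None
```

The balance is level with the bubble inside its ring, the white-filled bottle stands released and upright near the middle of the pan, and the job is handed in; the hand-in returned no verdict.

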